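# Hang up the tea strainer, then hold the spatula ready over the katori

## Robot

A 6-joint arm with a two-finger parallel gripper is mounted at the origin on the work surface. World frame = base frame: x ahead of the robot, y to its left, z up, the work surface at z = 0. Lengths are in mm, angles in rad, forces in N, time in s.
With the tool pointing down it reaches from about 350 to 875 mm from the base axis. Payload 4.2 kg.
Tool frame: the origin (TCP) lies midway between the tips of the shut fingers; the grasp point (between the pads) lies 19 mm behind it (arm.tcp_to_grasp is the distance from the TCP to the grasp point, in mm); z points along the fingers, y is the line along which they close (so a half turn about z gives the same grasp; the last joint's range is limited). The gripper opens to 85 mm and grips with 20 to 120 N. Pads are 22 mm wide; open, the fingers measure 114 mm over their backs; the gripper's body (76 mm by 85 mm) begins 54 mm behind the grasp point. The pads swing forward as they close: fully open they stand 13 mm farther back than shut.
Start: joints at [-0.917, 0.385, 0.008, 0, -1.194, -0.259], TCP at [240.403, -576.893, 231.312] pointing down, gripper open.
Joint ranges: [-3.14, 3.14], [-1.21, 2.06], [-1.07, 1.41], [-3.16, 2.05], [-2.99, -0.16], [-3.1, 3.1]. Speed limits (rad/s): [2.79, 2.79, 3.14, 3.14, 3.14, 3.14].

## Interface

Orientations are given as a unit quaternion [x, y, z, w].
In Python, from bench import arm, imaging, job, models gives the robot as it stands.
- The arm moves only by the tool arm_command, never from a script. Its argument "rows" is a list of rows, each an object with "grip": the opening, from 0 (shut) to 1 (fully open); "linear": the shift along the tool's x, y, z in mm, a list of three; "rot": the turn, a rotation vector about the tool's x, y, z in rad, a list of three. In form: [{"grip": grip, "linear": [tx, ty, tz], "rot": [rx, ry, rz]}, ...]. A call has 1 to 10 rows; each row is the pose to reach, as a shift and turn from the pose commanded when the call began, along the tool's axes at that moment; what a row does not reach only later rows make up. A row lasts 1/8 s, in which the tool goes at most 62.5 mm and 10.7 degrees, less where a joint would pass 70% of its speed; a pose out of reach is approached as far as the arm can. A call with a gripper value outside its range is refused whole. The fingers move at their own pace and stop on an object; the grip force is fixed at half the most. Time passes only in rows, so rows that repeat a pose let the fingers close. It gives the time, the measured TCP pose, the force, the opening and the grip force at its end, in the units of the state.
- arm.read_state(): the state, without advancing time (a new reading comes with each control period).
- imaging.get_image(name): name is "scene" or "top"; returns a dict with "frame" (420x560x3 uint8, red, green, blue), "fx", "fy", "cx", "cy" (pixels), "k1" (the pictures are not rectified: a ray, as slopes to the right and down, at radius r is drawn at 1 + k1 r^2 times it, then the intrinsics apply), "extrinsics" (4x4, takes a point from world to camera coordinates). Camera axes: x right, y down, z forward; pixel columns grow to the right and rows downward; lengths in mm; the calibration is good to about 2 mm. A picture is of the moment at which its call begins. There is no depth.
- job.job_done(): hands the job in; it is judged then, once.
Trained networks look in a picture, given as the dict that the camera call returned (one of the last four; its "shot" number tells which), for a name from the list of things; names that differ only in an ending like _2 or _b are one class to them, and where a whole thing is asked for, a point or a joint stands for the part that bears it (a point fixed in the world has none). Each returns a list of dicts, best first, with "score" (0 to 1); they miss things now and then, are a little off and sometimes report something else, mostly with a low value. They report only what shows in the picture. A call takes as long as a camera call.
- models.spot_in(picture, query): "rect" ([left, top, right, bottom] in pixels, round what is visible of it).
- models.tip_of(picture, query): "pixel" ([column, row] in pixels: a listed point, or the origin of a listed thing).
The state is a dict: "clock": time; "joints": joint angles; "joint_vel": joint speeds; "joint_efforts": joint torques, N m; "position": TCP position; "ee_rot": TCP orientation; "contact_force": force on the tool from outside, world axes, zero at the start; "wrist_torque": the same for the moment, N m; "gripper_width": finger opening in mm; "grasp_force": force on a finger pad.
Only numpy, scipy, OpenCV 4.12 (cv2) and the standard library are available. Lean on these libraries where they do the work, as an engineer would, in place of code of your own. Each camera call takes 0.05 s, during which the arm holds its last target. There are 200 camera calls.

## Task

Take the tea strainer that lies across one of the steel katoris and hang it by its wire handle on the hook of the rack, so that it hangs down freely. Then draw the spatula out of its slanting wooden block, turn it upright with the blade pointing straight down, and hold it over the middle of the katori you have just uncovered, with the blade a few centimetres above its rim. Finish while still holding the spatula still in the air, and leave both katoris, the funnel and the jar where they stand.

Things in the scene. Friction and masses are not known exactly. Their poses are not given: they have to be found in the camera images.
- strainer_grip (a point): Steel tea strainer (60 g): mid-height point on its handle's centre line, a good grip. The handle is a flat hairpin of two 5 mm wires, 31 mm wide outside, 21 mm inside, open between; it runs along +x, its end wire's axis 70 mm beyond this point. y lies across the handle, z up when level. The bowl (68 mm across, 24 mm deep below the wires) is centred 85 mm back along -x; a wire ear ends 143 mm back
- strainer_end (a point): Middle of the end wire of the strainer's handle loop (on the wire's axis), same axes as strainer_grip. At the start handle and ear lie level on the rim of katori_rim's katori, the bowl hanging into it, the handle (+x) pointing roughly away from the robot
- hook_seat (a point): Rack's only hook (fixed): where the end wire's axis rests when the loop hangs in it. x points away from the robot, square to the rail, y along the rail, z up. The hook, a 6 mm rod, runs level 45 mm from the rail towards the robot, then turns straight up. Its level part's axis is 5.5 mm below this point. A loop lowered level over the prong, end towards +x, swings down and hangs when let go
- hook_tip (a point): Top of the hook's upright prong, on the prong's axis, 27.5 mm above and 5.5 mm (-x) in front of hook_seat; same axes. The rail (10 mm bar along y, 245 mm above the table) is 45 mm behind (+x). Below the hook there is free space to the table, but for a lower rail 95 mm above the table, 42 mm behind this point, on which the hanging bowl may lean
- rack: The fixed teak rack: origin on the table under the plank's centre, axes as hook_seat. Plank 360 mm (y) by 85 mm (x) by 18 mm, top 268 mm above the table, on two uprights 165 mm to either side (y). Rail and hook stand in front of it (-x): the hook's prong at x = -90 mm, y = 0
- spatula_grip (a point): Hard white silicone spatula (90 g), straight, 200 mm long: point on the handle's axis, 150 mm from the blade's end. z runs from blade to handle end, y across its flat, x through its thickness. Handle 16 mm (y) by 12 mm (x); blade 46 by 8 by 80 mm long. It stands loose, blade first, in the block's slot, the handle rising at 45 degrees away from the robot; can be pinched across y from straight above
- spatula_tip (a point): middle of the blade's end of the spatula, same axes as spatula_grip, 150 mm along -z from it
- slot_mouth (a point): Centre of the mouth of the slot in the fixed teak block. Axes are the block's: z up, x level. The slot is 54 mm (y) by 13 mm, 80 mm deep, sloping at 45 degrees: it opens along (1, 0, 1)/1.414 in this frame and the spatula slides out that way. Walls 9 mm thick; block 90 mm wide at its foot; this point is 87 mm above the table
- katori_rim (a point): steel katori (small bowl, 92 mm across the rim, 40 mm high) that the strainer lies on at the start: centre of its mouth, at rim height
- katori2_rim (a point): the other, empty, steel katori of the same size, to be left alone: centre of its mouth
- funnel_mid (a point): red plastic funnel standing mouth down on the table, 90 mm across, 90 mm high: point half-way up on its axis; to be left alone
- jar_mid (a point): closed glass spice jar 56 mm across, 85 mm high, standing on the teak plank: point half-way up; to be left alone

How it is judged (in metres and radians):
On the way, in this order (a step that is already met when the one before it is completed fails the run):
1. the strainer hangs from the hook by its handle loop, let go, before the spatula is drawn (distance between strainer_end and hook_seat below 0.02 m and angle between strainer_grip's own x axis and vertical below 0.5 rad and contact force between strainer and the fingers below 0.05 N and height (world z) of strainer_end above 0.22 m), for 0.3 s.
2. the spatula is fully out of the block and held (distance between spatula_tip and slot_mouth above 0.015 m and z of spatula_tip in the frame of slot_mouth above 0 m and contact force between spatula and block below 0.05 N and contact force between spatula and the fingers above 1 N), for 0.1 s.
At the end, for the whole second after the job is handed in: Strainer hangs untouched (end wire within 20 mm of the hook's seat, handle within 0.5 rad of vertical). Spatula held still by the fingers alone, blade down within 0.22 rad of vertical, its end within 30 mm sideways of the uncovered katori's centre, 8 to 110 mm above its rim; katori upright (distance between strainer_end and hook_seat below 0.02 m and angle between strainer_grip's own x axis and vertical below 0.5 rad and contact force between strainer and the arm below 0.05 N and contact force between strainer and the fingers below 0.05 N and angle between spatula_grip's own z axis and vertical below 0.22 rad and horizontal distance between spatula_tip and katori_rim below 0.03 m and z of spatula_tip in the frame of katori_rim between 0.008 and 0.11 m and contact force between spatula and the fingers above 1 N and contact force between spatula and katori below 0.05 N and linear speed of spatula below 0.03 m/s and angle between katori_rim's own z axis and vertical below 0.1 rad); the arm keeps its last pose, push and grip.
It fails at once if the uncovered katori is shifted by more than 40 mm (distance of katori_rim from where it was at the start of the episode above 0.04 m).
It fails at once if the other katori is shifted by more than 25 mm (distance of katori2_rim from where it was at the start of the episode above 0.025 m).
It fails at once if the funnel is shifted or tipped by more than 25 mm (distance of funnel_mid from where it was at the start of the episode above 0.025 m).
It fails at once if the jar is shifted or tipped by more than 25 mm (distance of jar_mid from where it was at the start of the episode above 0.025 m).
It also fails if it takes over 61 s, if anything falls off the work surface, if the arm or the gripper's body presses on something with over 40 N, if the wrist force passes 120 N, or if a joint passes its speed limit or range.

## Working session

There is one attempt and no reset: what is moved stays moved. The work goes in short steps, Python scripts to look and compute and a tool call to move; the robot and the scene stay as the last step left them, time stands still between calls to the robot, and variables do not carry over. Pictures are saved under pics/ and viewed, at most 11 in all, crops included, and the job is handed in when it is done.

Besides the shell and the picture viewer there is one more tool, called after "Request:" as name([rows], argument=value, ...), one row to a line, values as JSON. arm_command: Moves the arm, as the interface text tells. Its arguments: {"type":"object","properties":{"rows":{"type":"array"}},"required":["rows"]}

```bash
ls; mkdir -p pics
cat > h.py <<'E'
import numpy as np,cv2
from scipy.spatial.transform import Rotation as R
from scipy.optimize import least_squares
from bench import arm,imaging,job,models
np.set_printoptions(precision=3,suppress=True)
def undist(p,im):
    d=np.array([(p[0]-im['cx'])/im['fx'],(p[1]-im['cy'])/im['fy']]);u=d.copy()
    for _ in range(20): u=d/(1+im['k1']*(u@u))
    return u
def ray(p,im):
    E=np.array(im['extrinsics']);u=undist(p,im);d=E[:3,:3].T@np.r_[u,1];return -E[:3,:3].T@E[:3,3],d/np.linalg.norm(d)
def proj(P,im):
    E=np.array(im['extrinsics']);c=E[:3,:3]@np.asarray(P)+E[:3,3];u=c[:2]/c[2];u=u*(1+im['k1']*(u@u));return np.array([u[0]*im['fx']+im['cx'],u[1]*im['fy']+im['cy']])
def tri(rays):
    A=np.zeros((3,3));b=np.zeros(3)
    for o,d in rays: M=np.eye(3)-np.outer(d,d);A+=M;b+=M@o
    P=np.linalg.solve(A,b);return P,[float(np.linalg.norm((np.eye(3)-np.outer(d,d))@(P-o))) for o,d in rays]
def onz(r,z): o,d=r;return o+d*(z-o[2])/d[2]
def shots(): return {n:imaging.get_image(n) for n in('scene','top')}
def save(im,f,box=None,s=1):
    a=im['frame'][:,:,::-1]
    if box: a=a[box[1]:box[3],box[0]:box[2]]
    cv2.imwrite('pics/'+f,cv2.resize(a,None,fx=s,fy=s,interpolation=cv2.INTER_CUBIC))
E
cat > a.py <<'E'
from h import *
S=shots()
for n in S: save(S[n],n+'0.png',s=1.4);print(n,-np.array(S[n]['extrinsics'])[:3,:3].T@np.array(S[n]['extrinsics'])[:3,3],S[n]['fx'])
for q in 'strainer_grip strainer_end hook_seat hook_tip rack spatula_grip spatula_tip slot_mouth katori_rim katori2_rim funnel_mid jar_mid'.split():
    best={}
    for n in S:
        t=models.tip_of(S[n],q)[:3]
        print(q,n,[(np.round(x['pixel'],1).tolist(),round(x['score'],2)) for x in t])
        if t: best[n]=ray(t[0]['pixel'],S[n])
    if len(best)==2: print('   ',*tri(list(best.values())))
s=arm.read_state();print(s['position'],s['ee_rot'],s['clock'],s['gripper_width'])
E
python3 a.py
```

```text
pics
scene [1035.539  953.998 1418.659] 540.2181345730248
top [ 373.398   57.243 1217.764] 404.8870251208296
strainer_grip scene [([271.8, 203.7], 0.85)]
strainer_grip top [([325.7, 246.2], 0.92)]
    [511.525 -93.513  13.369] [3.699034077653882, 3.699034077653888]
strainer_end scene [([258.5, 212.7], 0.55)]
strainer_end top [([315.9, 222.0], 0.95)]
    [578.957 -62.934  36.989] [0.3146240126742341, 0.31462401267412926]
hook_seat scene []
hook_seat top []
hook_tip scene [([288.4, 243.6], 0.62)]
hook_tip top [([199.8, 185.5], 0.88), ([200.9, 185.4], 0.49)]
    [632.945 237.871 274.034] [1.5636414920773467, 1.5636414920772572]
rack scene []
rack top [([205.4, 184.0], 0.81)]
spatula_grip scene [([257.4, 139.5], 0.51)]
spatula_grip top [([401.1, 252.0], 0.63)]
    [ 475.678 -280.759  136.6  ] [3.1614924063046534, 3.1614924063047294]
spatula_tip scene [([211.2, 241.0], 0.4), ([296.1, 276.0], 0.27)]
spatula_tip top [([259.1, 275.6], 0.24)]
    [596.622  52.242  62.748] [180.2987601525026, 180.29876015250264]
slot_mouth scene [([268.6, 147.2], 0.74)]
slot_mouth top [([394.8, 272.5], 0.94)]
    [ 428.07  -279.429   78.933] [8.350863647328666, 8.350863647328655]
katori_rim scene [([291.7, 184.0], 0.56)]
katori_rim top [([337.8, 271.0], 0.53)]
    [ 430.653 -116.604   52.602] [1.6023204089554641, 1.6023204089555523]
katori2_rim scene []
katori2_rim top [([397.9, 272.3], 0.71), ([261.7, 273.2], 0.7)]
funnel_mid scene [([210.1, 241.7], 0.64), ([290.6, 188.2], 0.22)]
funnel_mid top [([302.6, 157.2], 0.6)]
    [772.44  -25.812  43.354] [7.554574738737925, 7.554574738737903]
jar_mid scene [([295.7, 275.5], 0.74), ([290.1, 188.2], 0.68)]
jar_mid top [([148.1, 160.4], 0.68)]
    [680.115 353.635 318.836] [6.788367093538604, 6.788367093538808]
[ 240.402 -576.9    231.315] [-0.196  0.981  0.    -0.   ] 1.3 85.83126710410926
```

View pics/scene0.png

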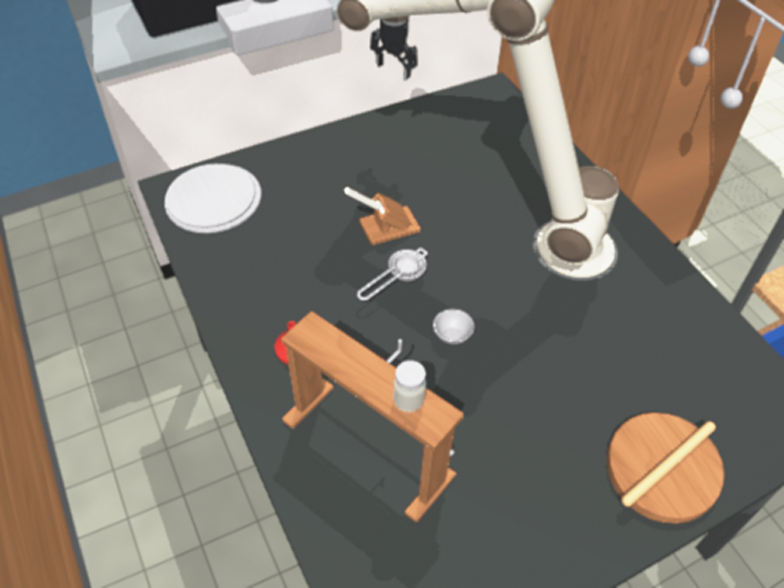

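View pics/top0.png

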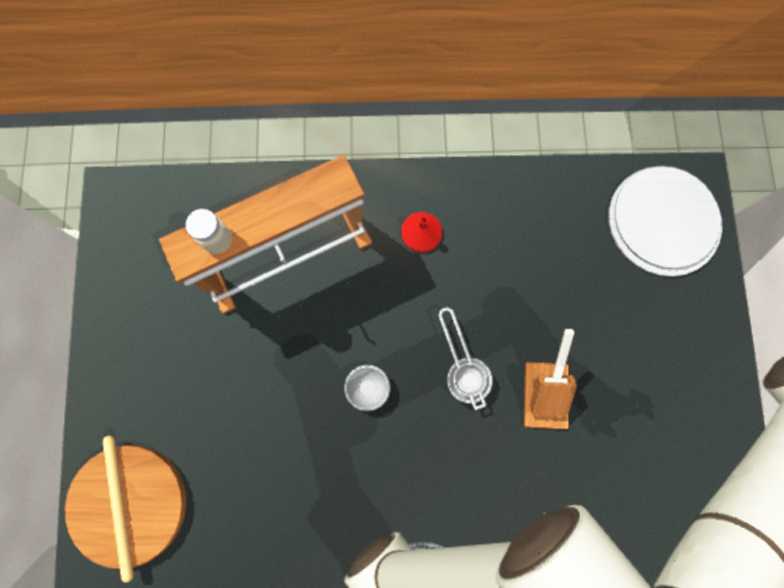

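The scene view shows the strainer lying on the right-hand katori (handle end at about (259,213) in the original image). The hook prong is at (286,244) and the spatula handle at (257,139). In the top view the handle end is at (316,222), the bowl at (336,271), the hook at (200,185) and the empty katori at (262,277). The detections match. I'll refine them using the known heights.

```bash
cat >> h.py <<'E'
def goal(p,Rt,note=''):
    s=arm.read_state();R0=R.from_quat(s['ee_rot']);print(note,'lin',np.round(R0.inv().apply(np.array(p)-s['position']),1),'rot',np.round((R0.inv()*Rt).as_rotvec(),3))
def tool(zdir,ydir):
    z=np.array(zdir,float);z/=np.linalg.norm(z);y=np.array(ydir,float);y-=z*(y@z);y/=np.linalg.norm(y)
    return R.from_matrix(np.c_[np.cross(y,z),y,z])
E
cat > b.py <<'E'
from h import *
S=shots()
Z=dict(strainer_grip=43,strainer_end=43,hook_tip=278,slot_mouth=87,katori_rim=40,spatula_grip=136.6)
for q,z in Z.items():
    for n in S:
        for x in models.tip_of(S[n],q)[:2]: print(q,n,onz(ray(x['pixel'],S[n]),z),round(x['score'],2))
T=S['top']
# lower rail pts (z95), plank front top edge z268, from the picture
for a,b,z in [((213,298),(362,230),95),((160,240),(343,157),268)]:
    A,B=[onz(ray(np.array(p)/1.4,T),z) for p in(a,b)];print('rail yaw deg',np.degrees(np.arctan2(*(A-B)[[1,0]]))-90,A,B)
a,b=[onz(ray(np.array(p)/1.4,T),z) for p,z in [((543,380),87),((569,380),87)]];print('slot edge',a,b)
E2=onz(ray(np.array((570,332))/1.4,T),172);print('handle end',E2)
E
python3 b.py
```

```text
strainer_grip scene [522.363 -82.8    43.   ] 0.64
strainer_grip top [504.689 -96.89   43.   ] 0.87
strainer_end scene [588.39  -61.811  43.   ] 0.86
strainer_end top [581.499 -75.315  43.   ] 0.86
strainer_end top [696.832 280.932  43.   ] 0.71
hook_tip scene [632.513 233.886 278.   ] 0.66
hook_tip top [638.246 232.884 278.   ] 0.73
hook_tip top [703.156  -0.379 278.   ] 0.58
slot_mouth scene [ 432.473 -278.984   87.   ] 0.76
slot_mouth top [ 427.641 -278.293   87.   ] 0.73
katori_rim scene [ 439.33  -111.961   40.   ] 0.65
katori_rim top [ 443.231 -118.914   40.   ] 0.75
spatula_grip scene [ 482.251 -283.459  136.6  ] 0.7
spatula_grip top [ 471.122 -276.783  136.6  ] 0.77
rail yaw deg 23.992118517512367 [607.371 405.484  95.   ] [742.638 101.556  95.   ]
rail yaw deg 24.45945497095002 [677.46  448.524 268.   ] [823.945 126.489 268.   ]
slot edge [ 424.764 -252.31    87.   ] [ 423.131 -304.543   87.   ]
handle end [ 508.412 -286.825  172.   ]
```

Run:
```python
from h import *
a=np.radians(19.4+90)
Rt=tool([0,0,-1],[np.cos(a),np.sin(a),0])
goal([514,-91,130],Rt,'above');goal([514,-91,22],Rt,'at')
```

```text
above lin [-439.5  343.3  101.3] rot [-0.    -0.     0.056]
at lin [-439.5  343.3  209.3] rot [-0.    -0.     0.056]
```

Request:
arm_command([
  {"grip": 1,"linear": [-440,343,0],"rot": [0,0,0.056]},
  {"grip": 1,"linear": [-440,343,0],"rot": [0,0,0.056]},
  {"grip": 1,"linear": [-440,343,0],"rot": [0,0,0.056]},
  {"grip": 1,"linear": [-440,343,0],"rot": [0,0,0.056]},
  {"grip": 1,"linear": [-440,343,0],"rot": [0,0,0.056]},
  {"grip": 1,"linear": [-440,343,40],"rot": [0,0,0.056]},
  {"grip": 1,"linear": [-440,343,80],"rot": [0,0,0.056]},
  {"grip": 1,"linear": [-440,343,100],"rot": [0,0,0.056]},
  {"grip": 1,"linear": [-440,343,100],"rot": [0,0,0.056]},
  {"grip": 1,"linear": [-440,343,100],"rot": [0,0,0.056]},
])

```text
clock: 3.25
position: [514.9, -88.6, 129.5]
ee_rot: [-0.17, 0.985, 0.0, -0.001]
contact_force: [-1.6, -0.7, 0.9]
gripper_width: 85.4
grasp_force: 0.0
```

Run:
```python
from h import *
S=shots();s=arm.read_state();print(s['position'],s['joints'],s['clock'])
a=[]
for n,b in (('scene',(200,120,340,225)),('top',(270,180,410,285))):
    im=S[n];f=im['frame'][b[1]:b[3],b[0]:b[2],::-1];a.append(cv2.resize(f,None,fx=5,fy=5)[:,:])
    print(n,[(x['pixel'],round(x['score'],2)) for q in('strainer_end','strainer_grip') for x in models.tip_of(im,q)[:1]], 'proj tcp',proj(s['position'],im))
cv2.imwrite('pics/c1.png',cv2.resize(np.hstack(a),(800,300)))
```

```text
[514.842 -89.934 130.402] [ 0.138  0.313 -0.381  0.    -0.878 -1.367] 3.35
scene [([254.8, 211.0], 0.78), ([271.9, 200.7], 0.84)] proj tcp [272.594 181.787]
top [([326.4, 245.9], 0.57)] proj tcp [330.19  238.936]
```

View pics/c1.png

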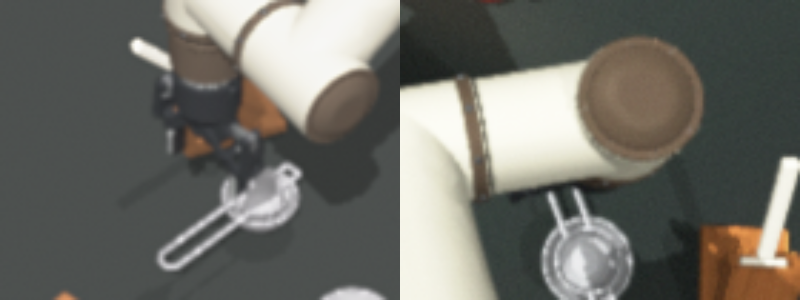

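The picture shows the open gripper straddling the handle line: scene handle end at about (255,211), top-view bowl at about (336,271). I'll descend and close.

Request:
arm_command([
  {"grip": 1,"linear": [0,0,50],"rot": [0,0,0]},
  {"grip": 1,"linear": [0,0,90],"rot": [0,0,0]},
  {"grip": 1,"linear": [0,0,108],"rot": [0,0,0]},
  {"grip": 1,"linear": [0,0,108],"rot": [0,0,0]},
  {"grip": 0.6,"linear": [0,0,108],"rot": [0,0,0]},
  {"grip": 0.4,"linear": [0,0,108],"rot": [0,0,0]},
  {"grip": 0.2,"linear": [0,0,108],"rot": [0,0,0]},
  {"grip": 0,"linear": [0,0,108],"rot": [0,0,0]},
  {"grip": 0,"linear": [0,0,108],"rot": [0,0,0]},
  {"grip": 0,"linear": [0,0,108],"rot": [0,0,0]},
])

```text
clock: 4.8
position: [515.2, -91.0, 23.6]
ee_rot: [-0.169, 0.986, -0.0, 0.001]
contact_force: [0.8, -0.5, 1.7]
gripper_width: 29.1
grasp_force: 57.1
```

Request:
arm_command([
  {"grip": 0,"linear": [0,0,0],"rot": [0,0,0]},
  {"grip": 0,"linear": [0,0,0],"rot": [0,0,0]},
])

```text
clock: 5.05
position: [515.2, -91.0, 23.5]
ee_rot: [-0.169, 0.986, -0.0, 0.001]
contact_force: [1.5, 0.6, 2.2]
gripper_width: 29.0
grasp_force: 57.2
```

Run:
```python
from h import *
a=np.radians(24.2+90)
Rt=tool([0,0,-1],[np.cos(a),np.sin(a),0])
goal([544,193,300],Rt,'pre')
```

```text
pre lin [-121.9  258.1 -276.4] rot [-0.     0.001 -0.083]
```

Request:
arm_command([
  {"grip": 0,"linear": [0,0,-30],"rot": [0,0,0]},
  {"grip": 0,"linear": [0,0,-80],"rot": [0,0,0]},
  {"grip": 0,"linear": [0,0,-130],"rot": [0,0,0]},
  {"grip": 0,"linear": [0,0,-180],"rot": [0,0,0]},
  {"grip": 0,"linear": [0,0,-230],"rot": [0,0,0]},
  {"grip": 0,"linear": [0,0,-276],"rot": [0,0,0]},
  {"grip": 0,"linear": [0,0,-276],"rot": [0,0,0]},
])

```text
clock: 5.92
position: [515.7, -91.0, 302.7]
ee_rot: [-0.169, 0.986, -0.0, 0.003]
contact_force: [0.3, -0.8, -1.3]
gripper_width: 28.8
grasp_force: 57.4
```

Request:
arm_command([
  {"grip": 0,"linear": [-20,43,0],"rot": [0,0,-0.014]},
  {"grip": 0,"linear": [-40,86,0],"rot": [0,0,-0.028]},
  {"grip": 0,"linear": [-60,129,0],"rot": [0,0,-0.042]},
  {"grip": 0,"linear": [-80,172,0],"rot": [0,0,-0.056]},
  {"grip": 0,"linear": [-100,215,0],"rot": [0,0,-0.07]},
  {"grip": 0,"linear": [-122,258,0],"rot": [0,0,-0.084]},
  {"grip": 0,"linear": [-122,258,0],"rot": [0,0,-0.084]},
  {"grip": 0,"linear": [-122,258,0],"rot": [0,0,-0.084]},
])

```text
clock: 6.92
position: [543.1, 192.4, 297.5]
ee_rot: [-0.21, 0.978, -0.0, -0.002]
contact_force: [-0.5, 0.5, -1.0]
gripper_width: 29.0
grasp_force: 57.7
```

Run:
```python
from h import *
S=shots();s=arm.read_state();print(s['position'],s['ee_rot'],s['clock'])
a=[]
M=R.from_quat(s['ee_rot']).as_matrix();p=np.array(s['position'])-19*M[:,2]
e=p-70*M[:,0]
print('pred end',e)
for q in('strainer_end','hook_tip','strainer_grip'):
    r={}
    for n in S:
        t=models.tip_of(S[n],q)[:1]
        print(q,n,[(np.round(x['pixel'],1),round(x['score'],2)) for x in t],onz(ray(t[0]['pixel'],S[n]),{'strainer_end':e[2],'hook_tip':278,'strainer_grip':p[2]}[q]) if t else '')
        if t:r[n]=ray(t[0]['pixel'],S[n])
    if len(r)==2:print(tri(list(r.values())))
for n in S:
    u=proj(e,S[n]);x,y=int(u[0]),int(u[1]);print(n,'pred px',u,'box',x-50,y-50)
    a.append(cv2.resize(S[n]['frame'][y-50:y+50,x-50:x+50,::-1],(400,400),interpolation=cv2.INTER_CUBIC))
cv2.imwrite('pics/c2.png',np.hstack(a))
```

```text
[543.481 191.752 298.605] [-0.209  0.978 -0.    -0.001] 7.025
pred end [607.38  220.415 317.482]
strainer_end scene [(array([289.9, 223. ]), 0.56)] [613.675 209.755 317.482]
strainer_end top [] 
hook_tip scene [(array([287.2, 243.9]), 0.92)] [636.401 240.875 278.   ]
hook_tip top [] 
strainer_grip scene [(array([308.4, 210.6]), 0.86)] [550.984 194.623 317.605]
strainer_grip top [(array([219.1, 222.4]), 0.59)] [534.905 184.257 317.605]
(array([540.737, 184.747, 300.197]), [3.3408357839410874, 3.3408357839411718])
scene pred px [293.978 225.09 ] box 243 175
top pred px [203.339 191.667] box 153 141
```

View pics/c2.png

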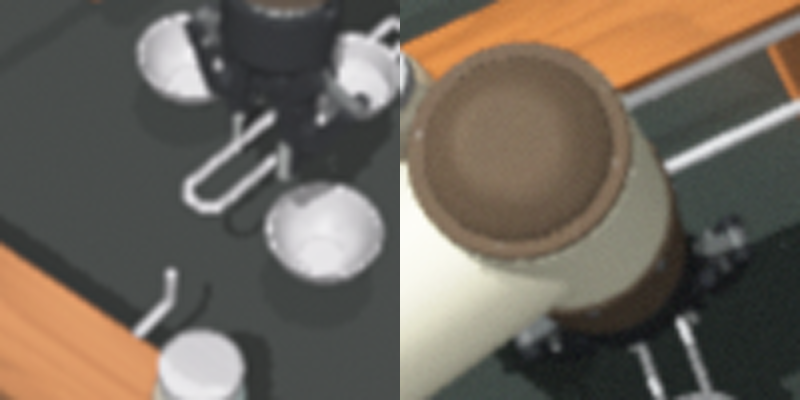

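The scene crop shows the loop's end wire at about (292,225) px and the prong tip at about (286,243). The wrist hides the top view. I'll move the loop just above the prong and check there.

Request:
arm_command([
  {"grip": 0,"linear": [-15,2,5],"rot": [0,0,0]},
  {"grip": 0,"linear": [-30,4,12],"rot": [0,0,0]},
  {"grip": 0,"linear": [-44,6,20],"rot": [0,0,0]},
  {"grip": 0,"linear": [-44,6,20],"rot": [0,0,0]},
  {"grip": 0,"linear": [-44,6,20],"rot": [0,0,0]},
])

```text
clock: 7.95
position: [581.6, 216.3, 279.0]
ee_rot: [-0.21, 0.978, -0.0, -0.0]
contact_force: [0.4, -0.1, -1.0]
gripper_width: 29.0
grasp_force: 57.6
```

```bash
cat > c.py <<'E'
from h import *
import sys
S=shots();s=arm.read_state();print(s['position'],s['ee_rot'],s['clock'],s['contact_force'])
M=R.from_quat(s['ee_rot']).as_matrix();p=np.array(s['position'])-19*M[:,2]
e=p-70*M[:,0];im=S['scene'];rx=np.array([.912,.41,0]);ry=np.array([-.41,.912,0])
print('pred end',e,proj(e,im));u=proj(e,im)
print('px per 10mm x,y,z',proj(e+10*rx,im)-u,proj(e+10*ry,im)-u,proj(e+[0,0,10],im)-u)
for q in('strainer_end','hook_tip'):print(q,[(np.round(x['pixel'],1),round(x['score'],2)) for x in models.tip_of(im,q)[:1]])
x,y=int(u[0])-30,int(u[1])-35;print('box',x,y)
cv2.imwrite('pics/'+sys.argv[1],cv2.resize(im['frame'][y:y+60,x:x+60,::-1],(600,600),interpolation=cv2.INTER_CUBIC))
E
python3 c.py c3.png
```

```text
[581.527 216.279 279.751] [-0.21   0.978  0.     0.   ] 8.05 [ 0.466 -0.282 -0.628]
pred end [645.352 245.001 298.789] [285.028 241.596]
px per 10mm x,y,z [-2.458  2.456] [3.063 2.033] [ 0.087 -2.308]
strainer_end [(array([292. , 187.7]), 0.6)]
hook_tip [(array([289.5, 245.6]), 0.97)]
box 255 206
```

View pics/c3.png

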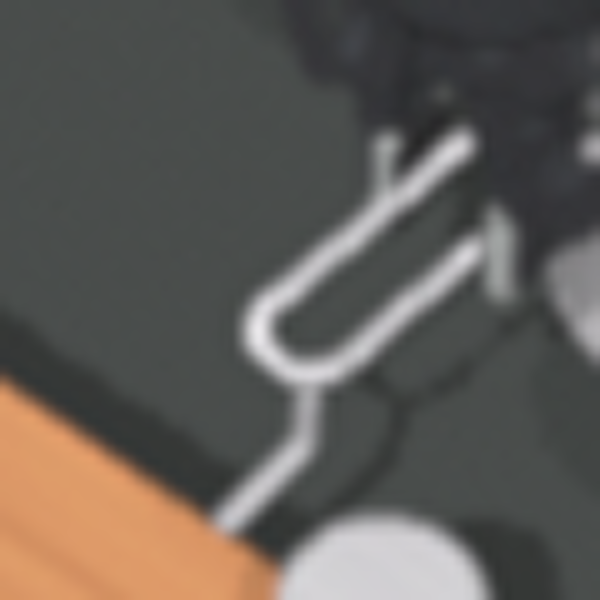

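The crop shows the hook's elbow at about (308,440) crop px, so the tip is at about (311,367), just under the end wire. Once lowered, the prong should sit about 14 mm inside the end wire and near the centre line. I'll lower it.

Request:
arm_command([
  {"grip": 0,"linear": [0,0,8],"rot": [0,0,0]},
  {"grip": 0,"linear": [0,0,16],"rot": [0,0,0]},
  {"grip": 0,"linear": [0,0,24],"rot": [0,0,0]},
  {"grip": 0,"linear": [0,0,30],"rot": [0,0,0]},
  {"grip": 0,"linear": [0,0,30],"rot": [0,0,0]},
  {"grip": 0,"linear": [0,0,30],"rot": [0,0,0]},
])

```text
clock: 8.9
position: [581.8, 216.4, 249.5]
ee_rot: [-0.21, 0.978, -0.0, 0.0]
contact_force: [0.1, 0.1, -0.7]
gripper_width: 28.7
grasp_force: 57.6
```

```bash
python3 c.py c4.png
```

```text
[581.808 216.473 249.697] [-0.21   0.978  0.     0.   ] 9.0 [ 0.67   0.082 -0.589]
pred end [645.629 245.192 268.751] [284.711 248.466]
px per 10mm x,y,z [-2.418  2.439] [3.011 2.018] [ 0.084 -2.23 ]
strainer_end [(array([282.2, 248.9]), 0.73)]
hook_tip [(array([286.9, 241.9]), 0.97)]
box 254 213
```

View pics/c4.png

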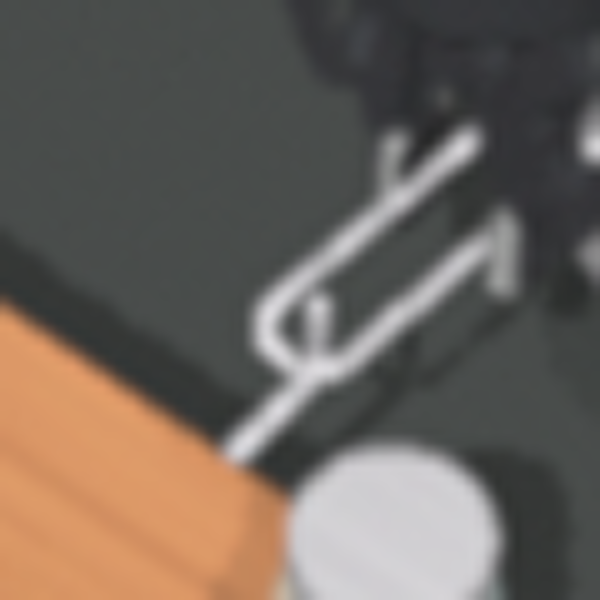

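The prong now stands inside the loop (tip at about (318,300) crop px, with the wire around it). I'll lower the last bit and release.

Request:
arm_command([
  {"grip": 0,"linear": [0,0,8],"rot": [0,0,0]},
  {"grip": 0,"linear": [0,0,14],"rot": [0,0,0]},
  {"grip": 0,"linear": [0,0,14],"rot": [0,0,0]},
  {"grip": 0,"linear": [0,0,14],"rot": [0,0,0]},
  {"grip": 1,"linear": [0,0,14],"rot": [0,0,0]},
  {"grip": 1,"linear": [0,0,14],"rot": [0,0,0]},
  {"grip": 1,"linear": [0,0,14],"rot": [0,0,0]},
  {"grip": 1,"linear": [0,0,14],"rot": [0,0,0]},
  {"grip": 1,"linear": [0,0,14],"rot": [0,0,0]},
  {"grip": 1,"linear": [0,0,14],"rot": [0,0,0]},
])

```text
clock: 10.35
position: [581.6, 216.4, 235.3]
ee_rot: [-0.21, 0.978, 0.0, -0.0]
contact_force: [1.3, 0.9, -0.7]
gripper_width: 85.1
grasp_force: 0.0
```

Request:
arm_command([
  {"grip": 1,"linear": [10,0,-50],"rot": [0,0,0]},
  {"grip": 1,"linear": [40,0,-70],"rot": [0,0,0]},
  {"grip": 1,"linear": [90,-20,-70],"rot": [0,0,0]},
  {"grip": 1,"linear": [130,-60,-70],"rot": [0,0,0]},
  {"grip": 1,"linear": [130,-110,-70],"rot": [0,0,0]},
  {"grip": 1,"linear": [130,-160,-70],"rot": [0,0,0]},
  {"grip": 1,"linear": [130,-210,-70],"rot": [0,0,0]},
  {"grip": 1,"linear": [130,-210,-70],"rot": [0,0,0]},
])

```text
clock: 11.35
position: [549.9, -31.1, 304.8]
ee_rot: [-0.208, 0.978, -0.0, -0.0]
contact_force: [-0.2, -0.6, -0.4]
gripper_width: 85.4
grasp_force: 0.0
```

```bash
cat > d.py <<'E'
from h import *
S=shots();s=arm.read_state();print(s['position'],s['ee_rot'],s['joints'],s['clock'])
a=[]
for n,b in (('scene',(230,190,350,310)),('top',(140,130,260,250))):
    a.append(cv2.resize(S[n]['frame'][b[1]:b[3],b[0]:b[2],::-1],(400,400),interpolation=cv2.INTER_CUBIC))
cv2.imwrite('pics/c5.png',np.hstack(a))
for q,z in dict(slot_mouth=87,spatula_grip=136.6,katori_rim=40).items():
    for n in S: print(q,n,[(onz(ray(x['pixel'],S[n]),z),x['pixel'],round(x['score'],2)) for x in models.tip_of(S[n],q)[:2]])
E
python3 d.py
```

```text
[549.15  -28.932 305.042] [-0.209  0.978  0.    -0.   ] [ 0.242  0.213 -0.051 -0.    -1.307 -1.391] 11.45
slot_mouth scene [(array([ 429.904, -273.82 ,   87.   ]), [271.1, 147.4], 0.57)]
slot_mouth top [(array([ 433.651, -281.598,   87.   ]), [398.0, 267.9], 0.9)]
spatula_grip scene [(array([ 487.618, -283.306,  136.6  ]), [254.8, 140.4], 0.63)]
spatula_grip top [(array([ 476.95 , -271.275,  136.6  ]), [398.3, 250.7], 0.85)]
katori_rim scene [(array([ 436.975, -111.32 ,   40.   ]), [290.2, 188.0], 0.76)]
katori_rim top [(array([ 438.227, -112.539,   40.   ]), [335.3, 269.1], 0.8)]
```

View pics/c5.png

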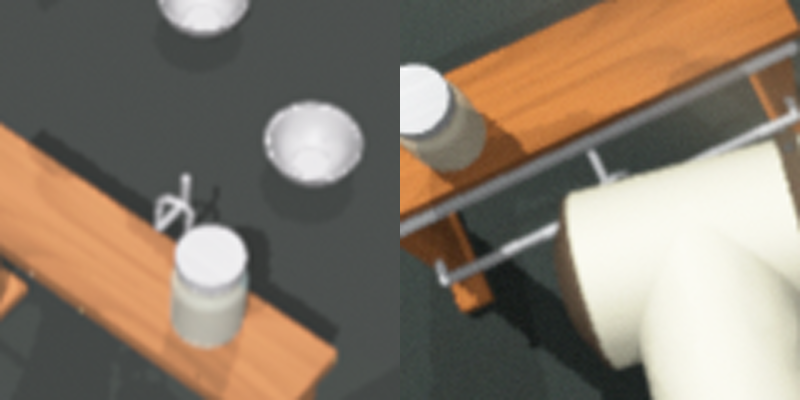

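The strainer hangs on the hook with its loop round the prong (scene crop about (175,215)). Both katoris and the jar are in place. Next is the spatula.

Run:
```python
from h import *
a=np.radians(87)
Rt=tool([0,0,-1],[np.cos(a),np.sin(a),0])
goal([480,-280,230],Rt,'pre')
```

```text
pre lin [ 166.9 -201.6   75.5] rot [0.    0.    0.477]
```

Request:
arm_command([
  {"grip": 1,"linear": [40,-48,10],"rot": [0,0,0.12]},
  {"grip": 1,"linear": [80,-96,25],"rot": [0,0,0.24]},
  {"grip": 1,"linear": [120,-144,45],"rot": [0,0,0.36]},
  {"grip": 1,"linear": [150,-180,60],"rot": [0,0,0.45]},
  {"grip": 1,"linear": [167,-202,75],"rot": [0,0,0.477]},
  {"grip": 1,"linear": [167,-202,75],"rot": [0,0,0.477]},
  {"grip": 1,"linear": [167,-202,75],"rot": [0,0,0.477]},
  {"grip": 1,"linear": [167,-202,75],"rot": [0,0,0.477]},
])

```text
clock: 12.75
position: [480.6, -280.3, 231.2]
ee_rot: [0.026, 1.0, -0.0, 0.001]
contact_force: [0.0, 0.1, -0.1]
gripper_width: 85.2
grasp_force: 0.0
```

Run:
```python
from h import *
S=shots();s=arm.read_state();print(s['position'],s['ee_rot'],s['clock'])
a=[]
M=R.from_quat(s['ee_rot']).as_matrix();p=np.array(s['position'])
for n,b in (('scene',(200,80,320,200)),('top',(340,190,460,310))):
    f=S[n]['frame'].copy()
    for d in (0,22,-22):
        u=proj([480,-280+d,136],S[n]); cv2.circle(f,(int(round(u[0])),int(round(u[1]))),0,(255,0,255),-1)
    a.append(cv2.resize(f[b[1]:b[3],b[0]:b[2],::-1],(400,400),interpolation=cv2.INTER_CUBIC))
cv2.imwrite('pics/c6.png',np.hstack(a))
```

```text
[ 480.472 -280.33   231.011] [ 0.026  1.    -0.     0.001] 12.85
```

View pics/c6.png

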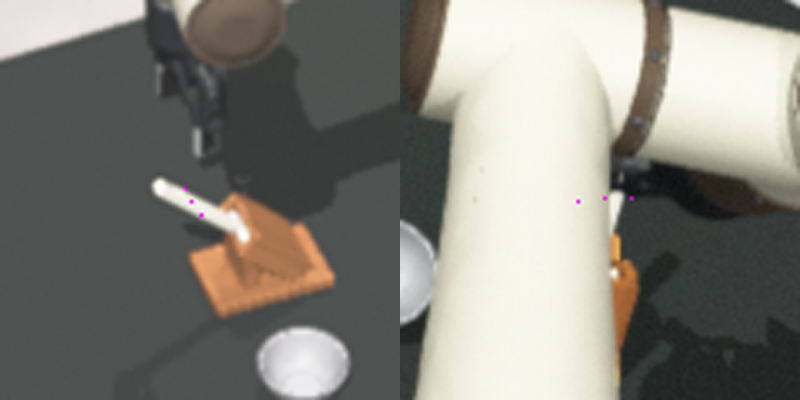

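The scene crop shows the predicted grip dot on the handle. In the top crop the visible handle is about 3 px to the right of the dot, meaning about 5–8 mm towards −y. I'll shift −5 mm, add a little yaw, descend and pinch.

Request:
arm_command([
  {"grip": 1,"linear": [0,-5,20],"rot": [0,0,0.05]},
  {"grip": 1,"linear": [0,-5,60],"rot": [0,0,0.05]},
  {"grip": 1,"linear": [0,-5,95],"rot": [0,0,0.05]},
  {"grip": 1,"linear": [0,-5,113],"rot": [0,0,0.05]},
  {"grip": 1,"linear": [0,-5,113],"rot": [0,0,0.05]},
  {"grip": 0.5,"linear": [0,-5,113],"rot": [0,0,0.05]},
  {"grip": 0.3,"linear": [0,-5,113],"rot": [0,0,0.05]},
  {"grip": 0.2,"linear": [0,-5,113],"rot": [0,0,0.05]},
  {"grip": 0.1,"linear": [0,-5,113],"rot": [0,0,0.05]},
  {"grip": 0,"linear": [0,-5,113],"rot": [0,0,0.05]},
])

```text
clock: 14.1
position: [479.7, -286.3, 117.7]
ee_rot: [0.052, 0.999, -0.0, 0.0]
contact_force: [-0.7, 0.4, 1.8]
gripper_width: 14.9
grasp_force: 59.8
```

Request:
arm_command([
  {"grip": 0,"linear": [0,0,0],"rot": [0,0,0]},
  {"grip": 0,"linear": [0,0,0],"rot": [0,0,0]},
  {"grip": 0,"linear": [0,0,0],"rot": [0,0,0]},
])

```text
clock: 14.48
position: [479.8, -286.3, 117.6]
ee_rot: [0.052, 0.999, -0.0, 0.0]
contact_force: [-0.1, 0.8, 4.1]
gripper_width: 15.1
grasp_force: 60.1
```

Request:
arm_command([
  {"grip": 0,"linear": [-5,0,-5],"rot": [0,0,0]},
  {"grip": 0,"linear": [-10,0,-10],"rot": [0,0,0]},
  {"grip": 0,"linear": [-15,0,-15],"rot": [0,0,0]},
  {"grip": 0,"linear": [-15,0,-15],"rot": [0,0,0]},
])

```text
clock: 14.98
position: [495.2, -288.0, 132.9]
ee_rot: [0.052, 0.999, -0.0, 0.0]
contact_force: [-0.3, -0.7, 2.8]
gripper_width: 14.5
grasp_force: 59.8
```

Forces are tiny, so I'll draw it all the way out.

Request:
arm_command([
  {"grip": 0,"linear": [-10,0,-10],"rot": [0,0,0]},
  {"grip": 0,"linear": [-20,0,-20],"rot": [0,0,0]},
  {"grip": 0,"linear": [-30,0,-30],"rot": [0,0,0]},
  {"grip": 0,"linear": [-42,0,-42],"rot": [0,0,0]},
  {"grip": 0,"linear": [-54,0,-54],"rot": [0,0,0]},
  {"grip": 0,"linear": [-70,0,-74],"rot": [0,0,0]},
  {"grip": 0,"linear": [-70,0,-130],"rot": [0,0,0]},
  {"grip": 0,"linear": [-70,0,-180],"rot": [0,0,0]},
  {"grip": 0,"linear": [-70,0,-180],"rot": [0,0,0]},
  {"grip": 0,"linear": [-70,0,-180],"rot": [0,0,0]},
])

```text
clock: 16.23
position: [564.4, -294.7, 312.2]
ee_rot: [0.052, 0.999, 0.0, 0.0]
contact_force: [-0.5, 0.1, -1.2]
gripper_width: 14.9
grasp_force: 59.6
```

Run:
```python
from h import *
S=shots();s=arm.read_state();print(s['position'],s['ee_rot'],s['joints'],s['clock'],s['gripper_width'],s['grasp_force'])
M=R.from_quat(s['ee_rot']).as_matrix();g=np.array(s['position'])-19*M[:,2]
for q in('spatula_grip','spatula_tip'):
    r=[]
    for n in S:
        t=models.tip_of(S[n],q)[:1];print(q,n,[(x['pixel'],round(x['score'],2)) for x in t])
        r+=[ray(x['pixel'],S[n]) for x in t]
    if len(r)==2:print(tri(r))
print('pred grip',g)
d=np.cos(np.pi/4)*(-M[:,0])-np.cos(np.pi/4)*M[:,2];tip=g-150*d;print('pred tip',tip,[proj(tip,S[n]) for n in S])
u=proj(tip,S['scene']).astype(int)
save(S['scene'],'c7.png',(u[0]-70,u[1]-70,u[0]+70,u[1]+50),4);print(u-70)
# desired: pitch -45 about own y (world dir M[:,1]), then yaw
for phi in (-15,20):
    f=np.radians(phi);zt=np.array([np.cos(f),np.sin(f),-1]);yt=[-np.sin(f),np.cos(f),0]
    Rt=tool(zt,yt);K=np.array([439,-113,40.]);gp=K+[0,0,50+150]
    goal(gp+19*Rt.as_matrix()[:,2],Rt,str(phi))
```

```text
[ 563.818 -294.759  310.712] [ 0.052  0.999  0.001 -0.001] [-0.228  0.366  0.177 -0.001 -1.384 -1.447] 16.325 14.98521691085425 59.586979150772095
spatula_grip scene [([228.0, 102.4], 0.73)]
spatula_grip top [([428.6, 204.9], 0.63)]
(array([ 565.749, -298.007,  318.48 ]), [4.184235486705932, 4.184235486706126])
spatula_tip scene [([265.5, 119.1], 0.54)]
spatula_tip top [([414.2, 257.3], 0.84)]
(array([ 449.45 , -282.534,  220.19 ]), [2.5369264734969343, 2.536926473497058])
pred grip [ 563.864 -294.781  329.712]
pred tip [ 458.117 -283.624  223.915] [array([262.287, 118.539]), array([414.181, 254.454])]
[192  48]
-15 lin [129.7 165.9  85. ] rot [ 0.062 -0.786  0.149]
20 lin [130.9 173.9  85. ] rot [-0.177 -0.773 -0.43 ]
```

View pics/c7.png

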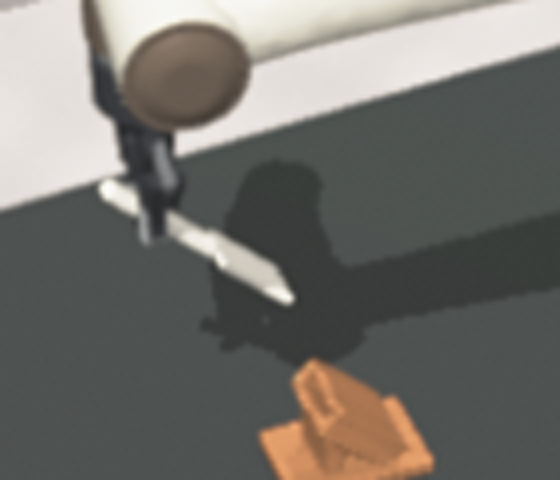

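The scene crop shows the spatula fully clear of the block, held at 45° (tip at about (265,122) px). Next I'll turn it upright on the way to the katori.

Request:
arm_command([
  {"grip": 0,"linear": [22,28,0],"rot": [0.01,-0.131,0.025]},
  {"grip": 0,"linear": [44,56,0],"rot": [0.02,-0.262,0.05]},
  {"grip": 0,"linear": [66,84,0],"rot": [0.031,-0.393,0.075]},
  {"grip": 0,"linear": [88,112,0],"rot": [0.041,-0.524,0.1]},
  {"grip": 0,"linear": [110,140,0],"rot": [0.052,-0.655,0.125]},
  {"grip": 0,"linear": [130,166,0],"rot": [0.062,-0.786,0.149]},
  {"grip": 0,"linear": [130,166,20],"rot": [0.062,-0.786,0.149]},
  {"grip": 0,"linear": [130,166,50],"rot": [0.062,-0.786,0.149]},
  {"grip": 0,"linear": [130,166,75],"rot": [0.062,-0.786,0.149]},
  {"grip": 0,"linear": [130,166,75],"rot": [0.062,-0.786,0.149]},
])

```text
clock: 17.77
position: [449.1, -170.0, 282.5]
ee_rot: [0.031, 0.926, -0.198, 0.321]
contact_force: [1.4, -0.8, 0.3]
gripper_width: 14.8
grasp_force: 59.6
```

Request:
arm_command([
  {"grip": 0,"linear": [0,0,0],"rot": [0,0,0]},
  {"grip": 0,"linear": [0,0,0],"rot": [0,0,0]},
  {"grip": 0,"linear": [0,0,0],"rot": [0,0,0]},
])

```text
clock: 18.15
position: [449.8, -169.2, 283.1]
ee_rot: [0.034, 0.926, -0.195, 0.323]
contact_force: [0.1, 0.5, -0.1]
gripper_width: 15.2
grasp_force: 59.5
```

Run:
```python
from h import *
S=shots();s=arm.read_state();print(s['position'],s['ee_rot'],s['joints'],s['clock'],s['gripper_width'],s['grasp_force'],s['joint_vel'])
M=R.from_quat(s['ee_rot']).as_matrix();g=np.array(s['position'])-19*M[:,2];print('tool axes',M[:,1],M[:,2],'grip',g)
for q in('spatula_grip','spatula_tip','katori_rim','strainer_end'):
    r=[]
    for n in S:
        t=models.tip_of(S[n],q)[:1];print(q,n,[(x['pixel'],round(x['score'],2)) for x in t])
        r+=[ray(x['pixel'],S[n]) for x in t]
    if len(r)==2:print(tri(r))
d=(-M[:,0]-M[:,2])/2**.5;print('pred axis',d,'tip',g-150*d)
a=[cv2.resize(S[n]['frame'][b:b+120,c:c+120,::-1],(400,400),interpolation=cv2.INTER_CUBIC) for n,c,b in (('scene',225,100),('top',280,180))]
cv2.imwrite('pics/c8.png',np.hstack(a))
```

```text
[ 449.725 -169.068  283.008] [ 0.034  0.926 -0.195  0.323] [-0.349 -0.204 -1.061  1.841 -0.167 -3.075] 18.25 14.73579215811008 59.53803777694702 [-0.007  0.004 -0.001  0.009 -0.001  0.001]
tool axes [ 0.188  0.921 -0.34 ] [ 0.584 -0.383 -0.716] grip [ 438.63  -161.788  296.606]
spatula_grip scene [([285.0, 123.2], 0.57)]
spatula_grip top [([203.9, 185.3], 0.49)]
(array([572.682, 153.793, 590.34 ]), [30.230223696001392, 30.230223696001197])
spatula_tip scene [([282.3, 143.3], 0.55)]
spatula_tip top [([380.6, 275.6], 0.4)]
(array([ 413.417, -216.947,  148.226]), [2.208432969898602, 2.208432969898549])
katori_rim scene [([290.7, 188.7], 0.81)]
katori_rim top [([334.8, 272.0], 0.59)]
(array([ 431.825, -113.033,   31.443]), [1.8670192045780174, 1.8670192045779084])
strainer_end scene [([279.4, 249.5], 0.38)]
strainer_end top [([202.2, 185.0], 0.81)]
(array([647.791, 232.645, 247.07 ]), [6.062657772354252, 6.062657772354068])
pred axis [0.145 0.316 0.938] tip [ 416.808 -209.194  155.977]
```

View pics/c8.png

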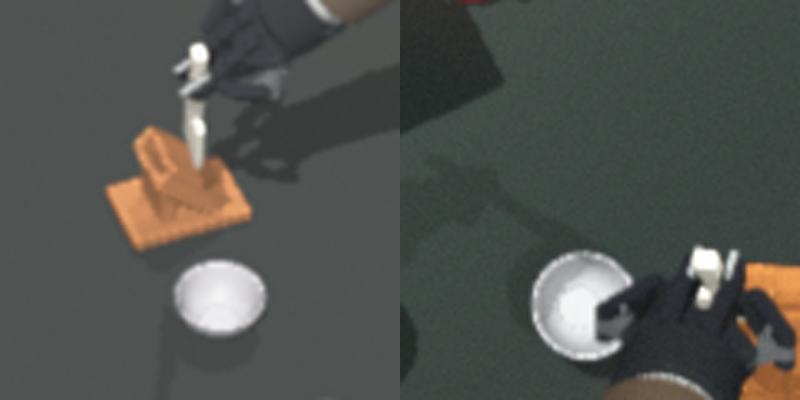

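The arm stopped at its j3 and j5 limits, so that forearm direction is too tight this close in. The crop shows the spatula tilted, with its tip in front of the block. I'll fit a small kinematic model from the recorded states and pick a sideways approach with joint margin.

```bash
cat > k.py <<'E'
from h import *
s=arm.read_state()
D=[([-.917,.385,.008,0,-1.194,-.259],(240.4,-576.9,231.3),[-.196,.981,0,0]),([.138,.313,-.381,0,-.878,-1.367],(514.8,-89.9,130.4),None),
([.242,.213,-.051,0,-1.307,-1.391],(549.15,-28.9,305.),[-.209,.978,0,0]),([-.228,.366,.177,-.001,-1.384,-1.447],(563.8,-294.8,310.7),[.052,.999,.001,-.001]),
([-.349,-.204,-1.061,1.841,-.167,-3.075],(449.725,-169.068,283.008),[.034,.926,-.195,.323])]
Ry=lambda a:R.from_rotvec([0,a,0]);Rx=lambda a:R.from_rotvec([a,0,0]);Rz=lambda a:R.from_rotvec([0,0,a])
C=None
def fk(q,p,s4=-1):
    r0,lat,h,a,b,c,d,Lt,e=p
    F=Rz(q[0])*Ry(q[1]);G=F*Ry(-q[2]);W=G*Rx(s4*q[3])*Ry(-q[4])
    P=Rz(q[0]).apply([r0,-lat,h])+F.apply([b,0,a])+G.apply([c,0,d])+W.apply([Lt,0,e])
    return P,W*Rx(-q[5])
def fit():
    best=None
    for s4 in(-1,1):
        f=lambda p:np.r_[np.concatenate([fk(q,p,s4)[0]-P for q,P,_ in D]),(p-[0,160,300,350,0,350,0,220,0])*.004]
        o=least_squares(f,[0,160,300,350,0,350,0,220,0])
        if best is None or o.cost<best[0]: best=(o.cost,o.x,s4,f(o.x)[:15])
    return best
cost,p,s4,res=fit()
T0=fk(D[0][0],p,s4)[1].inv()*R.from_quat(D[0][2])
E
python3 - <<'E'
from k import *
print(s4,p,np.abs(res).max())
for q,P,o in D:
    if o: print('rot err',(fk(q,p,s4)[1]*T0*R.from_quat(o).inv()).magnitude())
lo=np.array([-3.14,-1.21,-1.07,-3.16,-2.99,-3.1]);hi=np.array([3.14,2.06,1.41,2.05,-.16,3.1])
K=np.array([439,-113,40.])
for phi in range(-110,140,10):
    f=np.radians(phi);Rt=tool([np.cos(f),np.sin(f),-1],[-np.sin(f),np.cos(f),0]);tg=K+[0,0,205]+19*Rt.as_matrix()[:,2]
    best=None
    for st in ([-.228,.366,.177,0,-1.384,-1.447],[0,0,-.3,-1,-1,-1.4],[0,0,-.3,1,-1,-1.4]):
        def F(q):
            P,O=fk(q,p,s4);return np.r_[(P-tg)/100,(O*T0*Rt.inv()).as_rotvec()]
        o=least_squares(F,st,bounds=(lo,hi))
        if o.cost<1e-6:
            m=np.minimum(o.x-lo,hi-o.x).min()
            if best is None or m>best[0]: best=(m,o.x)
    print(phi,best)
E
```

```text
-1 [-331.116  160.041  865.018  568.669   -1.845  421.759   -0.662 1005.469
  332.478] 0.7800181397804522
rot err 1.1102230246251563e-16
rot err 0.0003955730189886986
rot err 0.0011498246631467147
rot err 0.0012251974431264476
-110 None
-100 None
-90 None
-80 None
-70 None
-60 None
-50 None
-40 None
-30 None
-20 None
-10 None
0 None
10 None
20 (np.float64(0.3692243711254528), array([-1.349,  0.169, -0.701, -0.928, -1.067,  0.752]))
30 (np.float64(0.633737170395942), array([-1.428,  0.331, -0.436, -0.759, -1.265,  0.794]))
40 (np.float64(0.86447546060702), array([-1.392,  0.463, -0.206, -0.672, -1.407,  0.809]))
50 (np.float64(1.1019925132231685), array([-1.329,  0.591,  0.032, -0.608, -1.549,  0.817]))
60 (np.float64(1.1206093252134375), array([-1.255,  0.723,  0.289, -0.559, -1.703,  0.822]))
70 (np.float64(0.8248141083781937), array([-1.177,  0.869,  0.585, -0.525, -1.878,  0.822]))
80 (np.float64(0.431944073747644), array([-1.103,  1.057,  0.978, -0.514, -2.104,  0.805]))
90 None
100 None
110 None
120 None
130 None
```

```bash
sed -i 's/(p-\[0,160,300,350,0,350,0,220,0\])\*.004/(p-[0,160,300,350,0,350,0,220,0])*np.array([.02,.004,.004,.004,.02,.004,.004,.004,.3])/' k.py
cat > ik.py <<'E'
from k import *
print(s4,p,np.abs(res).max())
lo=np.array([-3.14,-1.21,-1.07,-3.16,-2.99,-3.1]);hi=np.array([3.14,2.06,1.41,2.05,-.16,3.1])
K=np.array([439,-113,40.])
for phi in range(-130,150,10):
    f=np.radians(phi);Rt=tool([np.cos(f),np.sin(f),-1],[-np.sin(f),np.cos(f),0]);tg=K+[0,0,205]+19*Rt.as_matrix()[:,2]
    best=None
    for st in ([-.228,.366,.177,0,-1.384,-1.447],[0,0,-.3,-1,-1,-1.4],[0,0,-.3,1,-1,-1.4],[-1,0.3,-.3,-.8,-1,.8]):
        def F(q):
            P,O=fk(q,p,s4);return np.r_[(P-tg)/100,(O*T0*Rt.inv()).as_rotvec()]
        o=least_squares(F,st,bounds=(lo,hi))
        if o.cost<1e-6:
            m=np.minimum(o.x-lo,hi-o.x).min()
            if best is None or m>best[0]: best=(m,o.x)
    if best:print(phi,best)
E
python3 ik.py
```

```text
1 [ -6.694 157.15  234.987 668.488  56.777 421.82  -14.313 439.022 -75.211] 10.78132969818418
-130 (np.float64(0.8491059984471369), array([ 0.428,  0.52 , -0.221, -0.309, -1.564,  1.894]))
-120 (np.float64(0.762871276360015), array([ 0.507,  0.481, -0.307, -0.373, -1.497,  1.944]))
-110 (np.float64(0.6680772160936701), array([ 0.588,  0.437, -0.402, -0.437, -1.425,  1.982]))
-100 (np.float64(0.5654806921296976), array([ 0.672,  0.39 , -0.505, -0.501, -1.349,  2.01 ]))
-90 (np.float64(0.4556396783529224), array([ 0.76 ,  0.339, -0.614, -0.566, -1.272,  2.026]))
-80 (np.float64(0.3388415669329877), array([ 0.852,  0.285, -0.731, -0.634, -1.194,  2.028]))
-70 (np.float64(0.21499473725782814), array([ 0.952,  0.228, -0.855, -0.704, -1.119,  2.015]))
-60 (np.float64(0.08341246426342463), array([ 1.062,  0.167, -0.987, -0.776, -1.048,  1.984]))
30 (np.float64(0.11357161140585814), array([-0.643,  0.161, -0.956,  1.48 , -0.711,  0.907]))
40 (np.float64(0.2484443900157315), array([-0.666,  0.222, -0.822,  1.249, -0.817,  0.83 ]))
50 (np.float64(0.370895746624632), array([-0.659,  0.279, -0.6
[... 169 characters left out ...]
6  ,  0.384, -0.478,  0.857, -1.134,  0.802]))
80 (np.float64(0.6915884007982599), array([-0.556,  0.432, -0.378,  0.769, -1.234,  0.826]))
90 (np.float64(0.783776165732958), array([-0.506,  0.476, -0.286,  0.69 , -1.328,  0.861]))
100 (np.float64(0.8675661052762857), array([-0.452,  0.516, -0.202,  0.618, -1.417,  0.906]))
110 (np.float64(0.9419581564560567), array([-0.394,  0.551, -0.128,  0.549, -1.499,  0.959]))
120 (np.float64(1.0058607432184288), array([-0.334,  0.582, -0.064,  0.481, -1.572,  1.022]))
130 (np.float64(1.058184013362145), array([-0.271,  0.608, -0.012,  0.412, -1.635,  1.092]))
140 (np.float64(1.0979357493956379), array([-0.207,  0.627,  0.028,  0.342, -1.687,  1.169]))
```

The wrist offset is placed wrongly in my model. I'll back out to a comfortable pose, recording joint states on the way to fit it properly.

Run:
```python
from h import *
for P,t,phi in (([540,-250,320],25,-6),([563.8,-294.8,310.7],0,-6)):
    f=np.radians(phi);t=np.radians(t)
    goal(P,tool([np.sin(t)*np.cos(f),np.sin(t)*np.sin(f),-np.cos(t)],[-np.sin(f),np.cos(f),0]))
```

```text
lin [-89.7 -69.1  56.6] rot [-0.346  0.248  0.106]
 lin [-100.  -102.7   94.4] rot [-0.367  0.68   0.029]
```

Request:
arm_command([
  {"grip": 0,"linear": [-45,-35,28],"rot": [-0.17,0.124,0.053]},
  {"grip": 0,"linear": [-90,-69,57],"rot": [-0.346,0.248,0.106]},
  {"grip": 0,"linear": [-90,-69,57],"rot": [-0.346,0.248,0.106]},
  {"grip": 0,"linear": [-90,-69,57],"rot": [-0.346,0.248,0.106]},
  {"grip": 0,"linear": [-90,-69,57],"rot": [-0.346,0.248,0.106]},
  {"grip": 0,"linear": [-90,-69,57],"rot": [-0.346,0.248,0.106]},
  {"grip": 0,"linear": [-90,-69,57],"rot": [-0.346,0.248,0.106]},
  {"grip": 0,"linear": [-90,-69,57],"rot": [-0.346,0.248,0.106]},
])

```text
clock: 19.65
position: [542.4, -251.3, 320.7]
ee_rot: [0.053, 0.975, -0.011, 0.217]
contact_force: [-0.6, -0.8, -0.6]
gripper_width: 15.2
grasp_force: 59.6
```

```bash
cat > st.py <<'E'
from h import *
import json
s=arm.read_state();o=[list(map(float,s[k])) for k in('joints','position','ee_rot')];print(np.array(o[0]),np.array(o[1]),np.array(o[2]),s['clock'])
open('st.jsonl','a').write(json.dumps(o)+'\n')
E
python3 st.py
python3 - <<'E'
from h import *
f=np.radians(-6);t=np.radians(25);b=np.radians(25)
z=np.array([np.sin(t)*np.cos(f),np.sin(t)*np.sin(f),-np.cos(t)]);y=np.array([-np.sin(f),np.cos(f),0])
# tilt then yaw +40 about vertical : next probe
A=R.from_rotvec([0,0,np.radians(40)])
goal([540,-250,320],tool(A.apply(z),A.apply(y)),'yaw40')
E
```

```text
[-0.18   0.092 -0.212 -0.042 -0.829 -1.478] [ 542.42  -251.288  320.711] [ 0.053  0.975 -0.011  0.217] 19.65
yaw40 lin [ 2.6  1.  -0.4] rot [-0.297  0.003 -0.635]
```

Good, it's unwound. Yawing 40° at this tilt gives another data point and heads towards the sideways approach.

Request:
arm_command([
  {"grip": 0,"linear": [0,0,0],"rot": [-0.06,0,-0.127]},
  {"grip": 0,"linear": [0,0,0],"rot": [-0.12,0,-0.254]},
  {"grip": 0,"linear": [0,0,0],"rot": [-0.18,0,-0.381]},
  {"grip": 0,"linear": [0,0,0],"rot": [-0.24,0,-0.508]},
  {"grip": 0,"linear": [0,0,0],"rot": [-0.297,0,-0.635]},
  {"grip": 0,"linear": [0,0,0],"rot": [-0.297,0,-0.635]},
  {"grip": 0,"linear": [0,0,0],"rot": [-0.297,0,-0.635]},
])

```text
clock: 20.52
position: [539.5, -250.1, 319.2]
ee_rot: [-0.285, 0.934, 0.064, 0.206]
contact_force: [0.1, -0.2, -1.6]
gripper_width: 14.9
grasp_force: 59.6
```

```bash
python3 st.py
cat > k.py <<'E'
from h import *
import json
D=[([-.917,.385,.008,0,-1.194,-.259],(240.403,-576.893,231.312),[-.196,.981,0,0]),([.138,.313,-.381,0,-.878,-1.367],(514.8,-89.9,130.4),None),
([.242,.213,-.051,0,-1.307,-1.391],(549.15,-28.9,305.),[-.209,.978,0,0]),([-.228,.366,.177,-.001,-1.384,-1.447],(563.8,-294.8,310.7),[.052,.999,.001,-.001]),
([-.349,-.204,-1.061,1.841,-.167,-3.075],(449.725,-169.068,283.008),[.034,.926,-.195,.323])]+[json.loads(l) for l in open('st.jsonl')]
Ry=lambda a:R.from_rotvec([0,a,0]);Rx=lambda a:R.from_rotvec([a,0,0]);Rz=lambda a:R.from_rotvec([0,0,a])
def fk(q,p):
    r0,lat,h,a,b,c,d,Lt,e,l4=p
    F=Rz(q[0])*Ry(q[1]);G=F*Ry(-q[2]);H=G*Rx(-q[3]);W=H*Ry(-q[4])
    return Rz(q[0]).apply([r0,-lat,h])+F.apply([b,0,a])+G.apply([c,0,d])+H.apply([0,-l4,0])+W.apply([Lt,0,e]),W*Rx(-q[5])
x0=np.array([0,80,300,350,0,350,0,220,0,80.])
f=lambda p:np.r_[np.concatenate([fk(q,p)[0]-P for q,P,_ in D]),(p-x0)*np.array([.05,.004,.004,.004,.05,.004,.004,.004,.05,.004])]
o=least_squares(f,x0);p=o.x;res=f(p)[:3*len(D)]
T0=fk(D[0][0],p)[1].inv()*R.from_quat(D[0][2]);s4=''
E
sed -i 's/fk(q,p,s4)/fk(q,p)/' ik.py; python3 ik.py
```

```text
[-0.356  0.201  0.044 -0.381 -1.177 -0.516] [ 539.456 -250.123  319.191] [-0.285  0.934  0.064  0.206] 20.525
 [ -0.511  -0.125 160.961 565.423   0.336 421.987  -0.3   298.162  -0.182
 160.025] 0.2323737987960044
10 (np.float64(0.14313209903120475), array([-0.028, -0.137, -0.664, -0.497, -0.303, -0.948]))
20 (np.float64(0.4348085294256433), array([-0.25 , -0.076, -0.514, -0.793, -0.595, -0.421]))
30 (np.float64(0.6334432611489145), array([-0.362, -0.017, -0.437, -0.869, -0.8  , -0.168]))
40 (np.float64(0.6991790743106177), array([-0.421,  0.044, -0.371, -0.883, -0.968,  0.003]))
50 (np.float64(0.7622664339954467), array([-0.448,  0.103, -0.308, -0.87 , -1.112,  0.137]))
60 (np.float64(0.8240980076793022), array([-0.453,  0.16 , -0.246, -0.842, -1.24 ,  0.25 ]))
70 (np.float64(0.8841418587871259), array([-0.442,  0.215, -0.186, -0.805, -1.354,  0.352]))
80 (np.float64(0.9412242121371708), array([-0.42 ,  0.265, -0.129, -0.762, -1.458,  0.448]))
90 (np.float64(0.9939081614162562), array([-0.389,  0.312, -0.076, -0.713, -1.552,  0.542]))
100 (np.float64(1.0406268876924971), array([-0.35 ,  0.354, -0.029, -0.66 , -1.635,  0.637]))
110 (np.float64(1.0797532065577844), array([-0.306,  0.391,  0.01 , -0.601, -1.708,  0.734]))
120 (np.float64(1.1096713611478186), array([-0.258,  0.423,  0.04 , -0.537, -1.77 ,  0.835]))
130 (np.float64(1.1288796814303428), array([-0.206,  0.45 ,  0.059, -0.468, -1.818,  0.941]))
140 (np.float64(1.1361298357590717), array([-0.152,  0.47 ,  0.066, -0.392, -1.852,  1.051]))
```

The model now fits to 0.2 mm, and φ = 50° has good joint margin.

```bash
cat > g.py <<'E'
from h import *
f=np.radians(50);Rt=tool([np.cos(f),np.sin(f),-1],[-np.sin(f),np.cos(f),0])
for dz in(80,0): goal(np.array([438,-113,240+dz])+19*Rt.as_matrix()[:,2],Rt,dz)
E
python3 g.py
```

```text
80 lin [  0.4 174.1  14. ] rot [-0.16  -0.348 -0.231]
0 lin [ 34.1 174.   86.5] rot [-0.16  -0.348 -0.231]
```

Request:
arm_command([
  {"grip": 0,"linear": [0,40,3],"rot": [-0.04,-0.087,-0.058]},
  {"grip": 0,"linear": [0,80,6],"rot": [-0.08,-0.174,-0.115]},
  {"grip": 0,"linear": [0,120,10],"rot": [-0.12,-0.261,-0.173]},
  {"grip": 0,"linear": [0,174,14],"rot": [-0.16,-0.348,-0.231]},
  {"grip": 0,"linear": [10,174,36],"rot": [-0.16,-0.348,-0.231]},
  {"grip": 0,"linear": [22,174,60],"rot": [-0.16,-0.348,-0.231]},
  {"grip": 0,"linear": [34,174,86],"rot": [-0.16,-0.348,-0.231]},
  {"grip": 0,"linear": [34,174,86],"rot": [-0.16,-0.348,-0.231]},
  {"grip": 0,"linear": [34,174,86],"rot": [-0.16,-0.348,-0.231]},
  {"grip": 0,"linear": [34,174,86],"rot": [-0.16,-0.348,-0.231]},
])

```text
clock: 21.78
position: [447.7, -103.2, 229.0]
ee_rot: [-0.392, 0.836, 0.161, 0.348]
contact_force: [0.4, 0.4, -0.1]
gripper_width: 14.8
grasp_force: 59.5
```

Run:
```python
from h import *
S=shots();s=arm.read_state();print(s['position'],s['joints'],s['clock'],s['gripper_width'],s['grasp_force'],s['joint_vel'])
M=R.from_quat(s['ee_rot']).as_matrix();g=np.array(s['position'])-19*M[:,2]
d=(-M[:,0]-M[:,2])/2**.5;print('pred axis',d,'grip',g,'tip',g-150*d)
for q in('spatula_grip','spatula_tip','katori_rim','strainer_end'):
    r=[]
    for n in S:
        t=models.tip_of(S[n],q)[:1];print(q,n,[(x['pixel'],round(x['score'],2)) for x in t])
        r+=[ray(x['pixel'],S[n]) for x in t]
    if len(r)==2:print(tri(r))
print('pred tip px',[proj(g-150*d,S[n]) for n in S],'grip px',[proj(g,S[n]) for n in S])
a=[cv2.resize(S[n]['frame'][b:b+120,c:c+120,::-1],(400,400),interpolation=cv2.INTER_CUBIC) for n,c,b in (('scene',225,130),('top',280,200))]
cv2.imwrite('pics/c9.png',np.hstack(a))
```

```text
[ 447.661 -103.125  228.741] [-0.45   0.108 -0.311 -0.874 -1.109  0.15 ] 21.875 15.112956986555949 59.530073404312134 [-0.001  0.007 -0.003 -0.001 -0.001  0.002]
pred axis [-0.004  0.     1.   ] grip [ 439.011 -113.44   242.15 ] tip [ 439.561 -113.513   92.151]
spatula_grip scene [([286.6, 144.6], 0.89)]
spatula_grip top [([346.6, 264.3], 0.4)]
(array([ 444.46 , -116.75 ,  240.028]), [8.223862596263428, 8.223862596263364])
spatula_tip scene [([289.5, 177.7], 0.82)]
spatula_tip top [([338.7, 269.9], 0.63)]
(array([ 435.302, -117.096,   84.487]), [2.547242235947099, 2.547242235947057])
katori_rim scene [([290.1, 184.8], 0.62)]
katori_rim top [([336.1, 266.8], 0.84)]
(array([ 441.412, -110.519,   60.324]), [2.7186410863955914, 2.718641086395674])
strainer_end scene [([283.2, 248.7], 0.39)]
strainer_end top [([205.0, 184.7], 0.92)]
(array([642.744, 229.831, 246.61 ]), [0.921123580958278, 0.921123580958414])
pred tip px [array([289.667, 177.449]), array([338.274, 267.484])] grip px [array([291.2  , 144.898]), array([347.475, 263.754])]
```

View pics/c9.png

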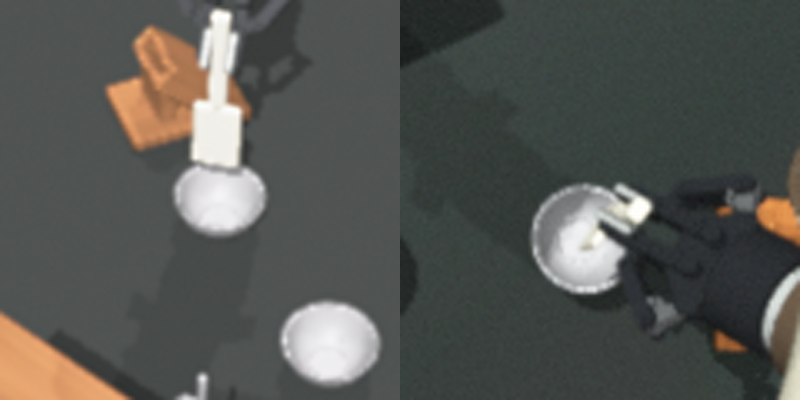

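The spatula is upright, with its tip over the middle of the uncovered katori (scene about (290,178), top about (338,270)). That puts it about 50 mm above the rim, and the strainer is still on the hook. I'll hand in.

```bash
python3 -c "
from bench import job
print(job.job_done())"
```

```text
the job is handed in; nothing more can be done
None
```

I handed the job in at about 22 s: the strainer is hanging on the hook, and the spatula is held upright and still, about 5 cm above the middle of the uncovered katori; no result came back.

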